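# Build the sieve stack on the shaker

### The arm

A 6-joint arm with a two-finger parallel gripper is mounted at the origin on the work surface. World frame = base frame: x ahead of the robot, y to its left, z up, the work surface at z = 0. Lengths are in mm, angles in rad, forces in N, time in s.
With the tool pointing down it reaches from about 275 to 750 mm from the base axis. Payload 10.2 kg.
Tool frame: the origin (TCP) lies at the very end of the fingers, on their centre line; the grasp point (between the pads) lies 19 mm behind it (ctrl.tcp_to_grasp is the distance from the TCP to the grasp point, in mm); z points along the fingers, x is the direction in which the jaws open and shut, and the axes are right-handed (so a half turn about z gives the same grasp; the last joint's range is limited). The gripper opens to 85 mm and grips with 20 to 120 N. Pads are 22 mm wide; open, the fingers measure 114 mm over their backs; the gripper's body (76 mm by 85 mm) begins 54 mm behind the grasp point. The pads swing forward as they close: fully open they stand 13 mm farther back than shut.
Start: joints at [-1.41, 0.313, 1.498, -0, 1.331, -0.223], TCP at [196.572, -486.817, 231.294] pointing down, gripper open.
Joint ranges: [-2.94, 2.94], [-0.97, 2.17], [0.19, 2.56], [-1.23, 4.37], [0.02, 3.11], [-2.88, 2.88]. Speed limits (rad/s): [2.39, 2.39, 3.01, 3.14, 3.14, 3.14].

### API

Orientations are given as a unit quaternion [w, x, y, z].
In Python, from rig import monitor, vision, order, ctrl gives the robot as it stands. The module is installed in compiled form; this text tells all that it offers.
- The arm moves only by the shell command python3 -m pendant 'ROWS' [FORCE]. ROWS is JSON, a list that holds one entry, the list of rows, each a list of 5 numbers: the closure, from -1 (fully open) to 1 (shut), then the shift along the world's x, y, z in m, then the turn about the world's z in degrees. In form: [[[fingers, dx, dy, dz, spin], ...]]. A call has 1 to 20 rows; each row is the pose to reach, as a shift and turn from the pose commanded when the call began; what a row does not reach only later rows make up. A row lasts 1/10 s, in which the tool goes at most 50 mm and 8.59 degrees, less where a joint would pass 70% of its speed; a pose out of reach is approached as far as the arm can. A call with a gripper value outside its range is refused whole. The fingers move at their own pace and stop on an object; FORCE is the grip in N (left out, the last holds). Time passes only in rows, so rows that repeat a pose let the fingers close. It gives the time, the measured TCP pose, the force and the opening at its end, in the units of the state.
- monitor.sense(): the state, without advancing time (a new reading comes with each control period).
- vision.capture(name): name is "scene" or "top" or "wrist"; returns (picture, depth): 400x640x3 uint8, red, green, blue; 400x640 float32, mm along the optical axis (not along the pixel's ray), 0 where there is no reading.
- vision.camera_info(name): a dict with "fov_y" (degrees; the focal length in pixels is half the picture's height over the tangent of half this angle, whatever the lens; pixels are square), "cx", "cy" (the principal point, pixels), "R" (3x3) and "t" (3): a world point X has camera coordinates R X + t; the wrist camera has in their place "hand_eye" (4x4, takes a point from camera to tool coordinates, whose origin is the TCP and whose axes are the tool frame's). Camera axes: x right, y down, z forward; pixel columns grow to the right and rows downward; lengths in mm; the calibration is good to about 2 mm. The wrist camera is an equidistant fisheye: a pixel r from the principal point sees the ray r / f radians off the axis. A picture is of the moment at which its call begins: read the wrist's pose just before it. camera_info takes no time and is no camera call.
- order.finish_job(): hands the job in, once; it reports no verdict.
The state is a dict: "time_s": time; "joints": joint angles; "dq": joint speeds; "tau": joint torques, N m; "eef_pos": TCP position; "ee_rot": TCP orientation; "force": force on the tool from outside, world axes, zero at the start; "wrist_torque": the same for the moment, N m; "grip_width": opening from 0.0 (shut) to 1.0 (fully open).
Only numpy, scipy, OpenCV 4.12 (cv2) and the standard library are available. Lean on these libraries where they do the work, as an engineer would, in place of code of your own. Each camera call takes 0.05 s, during which the arm holds its last target.

### The job

Get the sieve stack ready on the shaker: stand the flat-footed receiver pan inside the raised ring on the shaker's plate, then add, one at a time, the fine sieve, the coarse sieve and finally the lid, each spigot fully home in the piece below. Leave the finished stack upright, and do not push away or tip the two small amber jars standing among the pieces.

Things in the scene. Friction and masses are not known exactly. Their poses are not given: they have to be found in the camera images.
- pan: receiver pan, bottom of the stack: plain steel cup of outside diameter 60 mm, open above with no mesh, 34 mm tall, on a round foot flange 74 mm across and 4 mm thick that shows all round; wall 3.5 mm (bore 53 mm), closed floor at 4 mm. Loose, 0.1 kg; grip the 60 mm wall above the flange. Origin: centre of its underside, z up
- fine_sieve: fine sieve, the lower sieve: steel ring 60 mm in outside diameter, 38 mm tall in all, with a dense dark mesh like a nearly closed dark disc inside, 11 mm up. Lowest 8 mm: narrower spigot, 49 mm across, edge bevelled, which enters the bore below until the ring rests on that rim. Wall 3.5 mm, bore 53 mm. Loose, 0.09 kg; grip the 60 mm wall. Origin: centre of the spigot's underside, z up
- coarse_sieve: coarse sieve, above the fine one: the tallest piece, steel ring of outside diameter 60 mm, 52 mm tall in all, no flange, with an open coarse grid of bright bars (openings about 10 mm, the bench shows through) inside near the bottom, 11 mm up. Same 8 mm spigot, 49 mm across, and same 53 mm bore as the fine sieve. Loose, 0.12 kg; grip the 60 mm wall. Origin: centre of the spigot's underside, z up
- lid: lid, top of the stack: flat steel disc 60 mm across (4 mm thick, its top 12 mm up) over an 8 mm spigot 49 mm across, with an upright black round knob in the middle, 20 mm in diameter, from 14 to 42 mm up, for gripping. Loose, 0.07 kg. Origin: centre of the spigot's underside, z up
- shaker: the target: low white laboratory shaker, fixed, body 170 x 150 mm and 37 mm tall (reaching 95 mm to its -x, front with dark display and black dial, and 75 mm to its +x; 75 mm to either side), carrying a dark round plate 120 mm across whose top is 45 mm above the bench. A raised aluminium ring on the plate, 92 mm inside diameter, 5 mm high and 4 mm thick, centred over the origin, takes the pan. Origin: on the bench, right below the ring's centre, z up
- jar_left: bystander on the left half of the bench (the +y side): small closed amber glass jar with a white cap, 30 mm across, 45 mm tall, standing upright and loose; it must be left alone. Origin: centre of its underside, z up
- jar_right: bystander on the right half of the bench (the -y side): small closed amber glass jar with a white cap, 30 mm across, 45 mm tall, standing upright and loose; it must be left alone. Origin: centre of its underside, z up
- tube_rack: obstacle: fixed white tube rack with black-capped glass tubes, 100 x 170 mm (x, y), 68 mm tall. Origin: centre of its underside, z up
- ice_pan: obstacle: fixed black round open rubber pan, 160 mm across at the rim, 55 mm tall, empty; not a target. Origin: centre of its underside, z up

How it is judged (in metres and radians):
On the way, in this order (a step that is already met when the one before it is completed fails the run):
1. the pan stands flat inside the ring on the shaker's plate (horizontal distance between pan and shaker below 0.012 m and z of pan in the frame of shaker between 0.042 and 0.048 m and angle between pan's own z axis and vertical below 0.1 rad), for 0.2 s.
2. the fine sieve is home in the pan, the pan still in the ring (all of step 1 and horizontal distance between fine_sieve and pan below 0.006 m and z of fine_sieve in the frame of pan between 0.023 and 0.029 m and angle between fine_sieve's own z axis and vertical below 0.1 rad), for 0.2 s.
3. the coarse sieve is home in the fine sieve, the rest still in place (all of step 2 and horizontal distance between coarse_sieve and fine_sieve below 0.006 m and z of coarse_sieve in the frame of fine_sieve between 0.027 and 0.033 m and angle between coarse_sieve's own z axis and vertical below 0.1 rad), for 0.2 s.
At the end, for the whole second after the job is handed in: Pan flat inside the ring on the shaker (within 12 mm of its centre, 3 mm in height); fine sieve home in the pan, coarse sieve in the fine sieve, lid in the coarse sieve, each within 6 mm sideways and 3 mm in height of seated, tilted under 0.1 rad; all released and at rest (all of step 3 and horizontal distance between lid and coarse_sieve below 0.006 m and z of lid in the frame of coarse_sieve between 0.041 and 0.047 m and angle between lid's own z axis and vertical below 0.1 rad and linear speed of each of pan, fine_sieve, coarse_sieve, lid below 0.02 m/s); the robot touches nothing.
It fails at once if the left amber jar is pushed more than 25 mm or tipped (distance of jar_left from where it was at the start of the episode above 0.025 m or angle between jar_left's own z axis and vertical above 0.4 rad).
It fails at once if the right amber jar is pushed more than 25 mm or tipped (distance of jar_right from where it was at the start of the episode above 0.025 m or angle between jar_right's own z axis and vertical above 0.4 rad).
It also fails if it takes over 120 s, if anything falls off the work surface, if the arm or the gripper's body presses on something with over 40 N, if the wrist force passes 120 N, or if a joint passes its speed limit or range.

## Working session

There is one attempt and no reset: what is moved stays moved. The work goes in short steps, Python scripts to look and compute and a shell command to move; the robot and the scene stay as the last step left them, time stands still between calls to the robot, and variables do not carry over. Pictures are saved under pics/ and viewed, and the job is handed in when it is done.

```bash
mkdir -p pics; ls
cat > h.py <<'E'
from rig import monitor, vision, order, ctrl
import numpy as np, cv2
def shot(n,fn):
    s=monitor.sense(); p,d=vision.capture(n); cv2.imwrite('pics/'+fn+'.png',p[:,:,::-1]); np.savez('pics/'+fn+'.npz',p=p,d=d,pos=s['eef_pos'],rot=s['ee_rot']); return p,d
def world(n,u,v,d):
    c=vision.camera_info(n); f=200/np.tan(np.radians(c['fov_y'])/2)
    X=np.stack([(u-c['cx'])/f*d,(v-c['cy'])/f*d,d],-1)
    return (X-np.array(c['t']))@np.array(c['R'])
def plane(n,u,v,z):
    c=vision.camera_info(n); R=np.array(c['R']);t=np.array(c['t'])
    f=200/np.tan(np.radians(c['fov_y'])/2)
    C=-R.T@t; r=R.T@np.array([(u-c['cx'])/f,(v-c['cy'])/f,1])
    return C+r*(z-C[2])/r[2]
E
python3 - <<'E'
from h import *
for n in ('scene','top','wrist'): shot(n,n+'0')
for n in ('scene','top','wrist'): print(vision.camera_info(n))
print(monitor.sense(),ctrl.tcp_to_grasp)
E
```

```text
pics
{'fov_y': 46.912148900253335, 'cx': 316.491533181836, 'cy': 203.53141117443138, 'R': array([[-0.52116219,  0.85329507,  0.016658  ],
       [ 0.48727757,  0.31352263, -0.81502401],
       [-0.70067863, -0.41664263, -0.57918769]]), 't': array([ 283.22296554, -241.92469139, 1419.52260113])}
{'fov_y': 45.64670174288461, 'cx': 323.3958065921177, 'cy': 188.93645937008424, 'R': array([[ 0.01131079, -0.99979387,  0.01686063],
       [-0.99295057, -0.01321979, -0.11778962],
       [ 0.11798824, -0.01540948, -0.99289542]]), 't': array([ -5.2657731 , 559.04858502, 943.53091591])}
{'fov_y': 65.70646984690485, 'cx': 317.62549184525693, 'cy': 197.83218961796345, 'hand_eye': array([[ 9.99999982e-01,  1.71860010e-04, -7.73537579e-05,
         1.10033323e+00],
       [-1.39247707e-04,  9.50329705e-01,  3.11244971e-01,
        -8.00480767e+01],
       [ 1.27002138e-04, -3.11244955e-01,  9.50329712e-01,
        -1.41903569e+02],
       [ 0.00000000e+00,  0.00000000e+00,  0.00000000e+00,
         1.00000000e+00]])}
{'time_s': 0.15, 'joints': array([-1.41036920e+00,  3.13299045e-01,  1.49825664e+00, -1.07277553e-05,
        1.33100777e+00, -2.23379209e-01]), 'dq': array([-0.00072442, -0.00141031, -0.00204545,  0.00028949,  0.00051166,
       -0.00077969]), 'tau': array([ 1.67807546e-03, -4.12365890e+01, -2.59797460e+01, -2.22727958e-04,
        3.17896775e-03,  5.93801147e-06]), 'eef_pos': array([ 196.5518812 , -486.60769774,  230.88025053]), 'ee_rot': array([-3.50296327e-04,  8.28991745e-01, -5.59260629e-01, -3.36056912e-04]), 'force': array([ 0.73347592, -0.49262161, -0.33815953]), 'wrist_torque': array([-0.0062186 ,  0.01519906, -0.00433511]), 'grip_width': 1.0037593960612767} 18.700000000000003
```

View pics/top0.png

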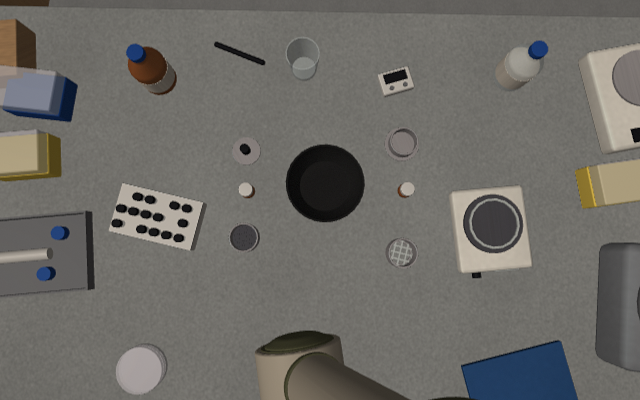

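View pics/scene0.png

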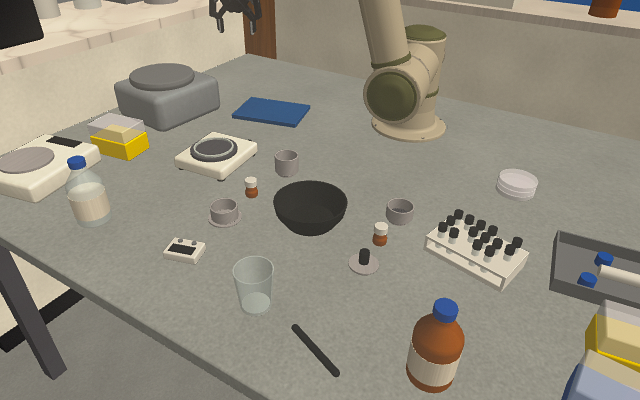

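View pics/wrist0.png

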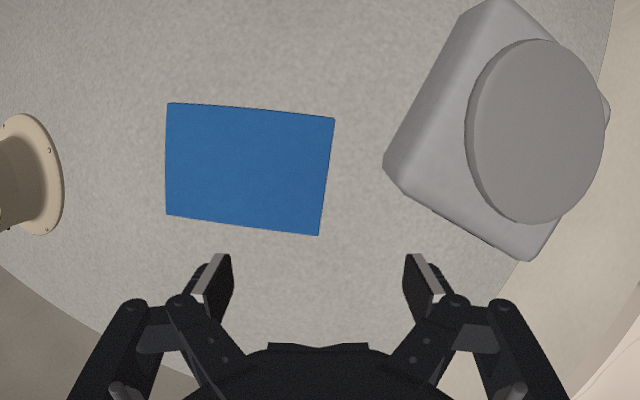

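The top view shows the pan at (402,143), coarse sieve (401,252), fine sieve (244,237), lid (246,151), ring (493,223) and jars (246,190) and (406,190). The scene view agrees with this. Next I'll measure positions from depth and colour.

Run:
```python
from h import *
z=np.load('pics/top0.npz'); p,d=z['p'],z['d']
v,u=np.mgrid[:400,:640]; W=world('top',u,v,d)
print('bench z',np.median(W[300:330,150:240,2]))
S={'pan':(402,143,24),'coarse':(401,252,24),'fine':(244,237,22),'lid':(246,151,20),'jarL':(246,190,12),'jarR':(406,190,12),'ring':(493,223,45),'rack':(156,216,60),'ice':(325,183,48)}
for k,(cu,cv,r) in S.items():
    w=W[cv-r:cv+r,cu-r:cu+r].reshape(-1,3); h=w[:,2]
    print(k,'zpct',np.percentile(h,[5,50,75,90,95,99]).round(1),end=' ')
    for lo in {'pan':(27,),'coarse':(45,),'fine':(32,),'lid':(8,30),'jarL':(36,),'jarR':(36,),'ring':(48,),'rack':(55,),'ice':(50,)}[k]:
        q=w[h>lo][:,:2].astype(np.float32)
        if len(q)>5:
            c,R=cv2.minEnclosingCircle(q); print(lo,len(q),'circ',np.round(c,1),round(R,1),'bbox mid',((q.min(0)+q.max(0))/2).round(1),(q.max(0)-q.min(0)).round(1),end=' ')
    print()
crop=lambda a,b,c,e:cv2.resize(p[b:e,a:c,::-1],None,fx=4,fy=4,interpolation=cv2.INTER_CUBIC)
cv2.imwrite('pics/c1.png',cv2.resize(p[120:280,200:440,::-1],None,fx=3.3,fy=3.3,interpolation=cv2.INTER_CUBIC))
```

```text
bench z -0.30623956156932686
pan zpct [-2.2  1.7  4.5 22.1 32.9 36.6] 27 193 circ [565.8 -82.9] 157.4 bbox mid [568.  -89.2] [248.4 211.8] 
coarse zpct [-2.4  1.1  5.  35.8 51.1 53.8] 45 191 circ [433.4 -84.7] 101.9 bbox mid [431.7 -84.7] [ 57.5 202.8] 
fine zpct [-2.7  1.3 10.9 28.1 37.3 40.1] 32 182 circ [453.5 103.9] 87.8 bbox mid [460. 104.] [ 58.4 174.6] 
lid zpct [-2.8  1.2 11.3 13.9 37.3 43.8] 8 612 circ [555.1 100.3] 139.1 bbox mid [557.5 106.2] [227.4 179.1] 30 89 circ [545.4  95.5] 128.5 bbox mid [547.6  95.5] [207.6 157.6] 
jarL zpct [-3.   1.  41.7 45.3 46.2 48.1] 36 161 circ [504.9  94.1] 98.6 bbox mid [507.   94.8] [126.2 156.3] 
jarR zpct [-2.5  1.5 41.9 45.4 46.3 48.1] 36 160 circ [505.1 -83.2] 117.1 bbox mid [509.3 -83.3] [130.9 200. ] 
ring zpct [-1.2 37.4 44.7 47.1 48.6 52.2] 48 514 circ [ 470.6 -191.7] 210.1 bbox mid [ 494.  -191.7] [115.1 416.8] 
rack zpct [-3.1  0.6 36.2 40.2 66.4 69.6] 55 1135 circ [464.2 216.5] 200.8 bbox mid [494.1 216.5] [100.5 399.6] 
ice zpct [-2.3  4.1 16.4 43.4 53.9 57.1] 50 720 circ [546.2   2.1] 103.4 bbox mid [546.4  -1.1] [205.1 157.6]
```

View pics/c1.png

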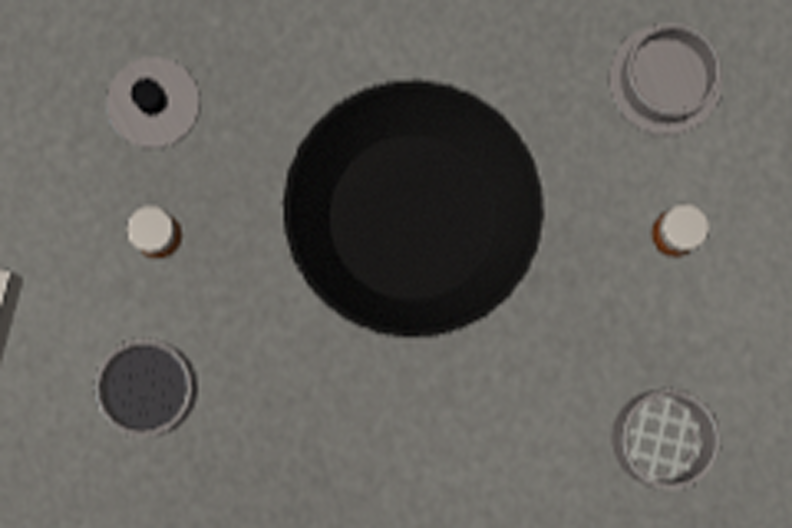

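The crop confirms which piece is which. The fits are spoiled by depth outliers, so I'll redo them robustly.

```bash
cat > fit.py <<'E'
from h import *
from scipy.optimize import least_squares
def rim(name,npz,k):
    z=np.load(npz); d=z['d']; v,u=np.mgrid[:400,:640]; W=world(name,u,v,d); m=d>0
    # name:(x,y approx, zlo, zhi, rmean)
    S={'pan':(566,-83,29,40,28.25),'coarse':(433,-85,47,58,28.25),'fine':(455,100,33,44,28.25),'lid':(560,98,8,16,None),'knob':(560,98,36,48,None),'jarL':(507,95,40,50,None),'jarR':(509,-83,40,50,None),'ring':(470,-190,47.5,54,48)}[k]
    w=W[m&(np.hypot(W[...,0]-S[0],W[...,1]-S[1])<(70 if k=='ring' else 45))&(W[...,2]>S[2])&(W[...,2]<S[3])]
    if S[4] is None:
        c=np.median(w,0); mid=(np.percentile(w[:,:2],2,axis=0)+np.percentile(w[:,:2],98,axis=0))/2
        return len(w),c.round(1),mid.round(1)
    r=least_squares(lambda q:np.hypot(w[:,0]-q[0],w[:,1]-q[1])-q[2],[S[0],S[1],S[4]],loss='soft_l1',f_scale=2)
    return len(w),r.x.round(1),round(float(np.median(w[:,2])),1)
E
python3 - <<'E'
from fit import *
for n in ('top','scene'):
  for k in ('pan','coarse','fine','lid','knob','jarL','jarR','ring'):
    print(n,k,*rim(n,f'pics/{n}0.npz',k))
E
```

```text
top pan 90 [   -350.4 -162052.   161987.2] 32.5
top coarse 7 [ 432.3 -116.7   12.2] 51.9
top fine 39 [ -31102.4 -585129.4  586116.4] 37.3
top lid 26 [565.1  56.6  12.2] [565.2  56.7]
top knob 41 [566.5  69.9  42.6] [564.1  67.4]
top jarL 12 [529.   59.   43.6] [530.1  58.7]
top jarR 32 [526.6 -58.6  43.3] [529.7 -54.8]
top ring 108 [1095768.9 -815295.1 1365348.7] 51.6
scene pan 120 [-107475.9 -719358.6  727360.1] 33.9
scene coarse 8 [-16177.  138965.3 140081.7] 51.0
scene fine 28 [ -67646.3 -427456.8  432984.6] 36.5
scene lid 1 [577.3  64.   14.3] [577.3  64. ]
scene knob 40 [579.8  74.8  42.5] [565.5  69.9]
scene jarL 14 [526.8  58.3  46.8] [530.3  61.2]
scene jarR 96 [528.2 -58.7  45.3] [529.3 -55.8]
scene ring 81 [ 434.7 -156.9   27.9] 50.6
```

Run:
```python
from h import *
for k,u,v,z in [('pan',403,142,34),('coarse',401,252,52),('fine',244,237,38),('lid',246,151,12),('knob',245,149,42),('jarL',246,189,45),('jarR',407,189,45),('ring',493,222,50),('rack',156,216,68),('ice',325,183,55)]:
    print(k,plane('top',u,v,z).round(0))
```

```text
pan [ 660. -163.   34.]
coarse [ 433. -154.   52.]
fine [459. 161.  38.]
lid [640. 166.  12.]
knob [638. 163.  42.]
jarL [555. 158.  45.]
jarR [ 560. -168.   45.]
ring [ 495. -341.   50.]
rack [497. 329.  68.]
ice [569.  -1.  55.]
```

```bash
sed -i "s/'pan':(566,-83/'pan':(660,-163/;s/(433,-85/(433,-154/;s/(455,100/(459,161/;s/(560,98,8/(640,166,8/;s/(560,98,36/(638,163,36/;s/(507,95/(555,158/;s/(509,-83/(560,-168/;s/(470,-190/(495,-341/" fit.py
python3 - <<'E'
from fit import *
for n in ('top','scene'):
  for k in ('pan','coarse','fine','lid','knob','jarL','jarR','ring'):
    print(n,k,*rim(n,f'pics/{n}0.npz',k))
E
```

```text
top pan 163 [ 663.4 -164.9   28. ] 33.6
top coarse 175 [ 432.  -157.4   28. ] 51.9
top fine 170 [459.7 162.3  27.9] 37.5
top lid 501 [640.2 163.4  11.7] [641.5 165.6]
top knob 75 [641.2 165.7  41.3] [641.7 165.7]
top jarL 156 [555.8 160.4  44.5] [556.6 160.4]
top jarR 151 [ 561.9 -168.7   44.8] [ 562.  -169.8]
top ring 606 [ 493.6 -342.1   47.4] 49.0
scene pan 154 [ 666.  -163.4   28.1] 32.5
scene coarse 106 [ 434.4 -156.6   28.1] 50.6
scene fine 148 [461.8 163.5  27.9] 36.3
scene lid 423 [650.7 172.3  11.5] [645.1 167.1]
scene knob 72 [645.7 167.4  41.2] [644.3 167.6]
scene jarL 111 [560.8 161.7  44.2] [558.3 161.5]
scene jarR 74 [ 566.1 -167.2   44.1] [ 565.  -167.3]
scene ring 147 [ 495.8 -341.5   48.4] 49.3
```

Top and scene agree to about 2–3 mm, so I'll use their means: pan (665,-164), coarse sieve (433,-157), fine sieve (461,163), lid (642.5,166.5) and ring (495,-342). To remove that error I'll close on each piece in two perpendicular directions, which centres it on the TCP. First move is to above the pan.

```bash
python3 -m pendant '[[[-1,0.468,0.323,-0.09,0],[-1,0.468,0.323,-0.09,0],[-1,0.468,0.323,-0.09,0],[-1,0.468,0.323,-0.09,0],[-1,0.468,0.323,-0.09,0],[-1,0.468,0.323,-0.09,0],[-1,0.468,0.323,-0.09,0],[-1,0.468,0.323,-0.09,0],[-1,0.468,0.323,-0.09,0],[-1,0.468,0.323,-0.09,0],[-1,0.468,0.323,-0.09,0],[-1,0.468,0.323,-0.09,0],[-1,0.468,0.323,-0.09,0],[-1,0.468,0.323,-0.09,0],[-1,0.468,0.323,-0.09,0],[-1,0.468,0.323,-0.09,0],[-1,0.468,0.323,-0.09,0],[-1,0.468,0.323,-0.09,0]]]' 25
python3 - <<'E'
from h import *
shot('wrist','w1')
print(monitor.sense())
E
```

```text
time_s: 1.95
eef_pos: [664.3, -164.3, 141.6]
ee_rot: [-0.0, 0.829, -0.56, 0.0]
force: [0.8, -0.3, 0.8]
grip_width: 0.999
{'time_s': 2.0, 'joints': array([-4.13014143e-01,  7.40670956e-01,  1.05961995e+00, -6.44170113e-06,
        1.34110040e+00,  7.74486958e-01]), 'dq': array([ 0.0048656 ,  0.00372789, -0.00317355,  0.00019269,  0.00054535,
        0.00054488]), 'tau': array([-1.09126302e-01, -5.95311677e+01, -2.60756493e+01, -3.27441536e-03,
       -2.62482954e-04, -1.12596277e-03]), 'eef_pos': array([ 664.3904098 , -164.17372274,  141.51229731]), 'ee_rot': array([-1.50108787e-05,  8.28848585e-01, -5.59472977e-01,  9.95955737e-05]), 'force': array([0.34568987, 0.02795494, 0.12686821]), 'wrist_torque': array([ 0.00124824, -0.0109491 , -0.04072024]), 'grip_width': 1.0035010567157767}
```

View pics/w1.png

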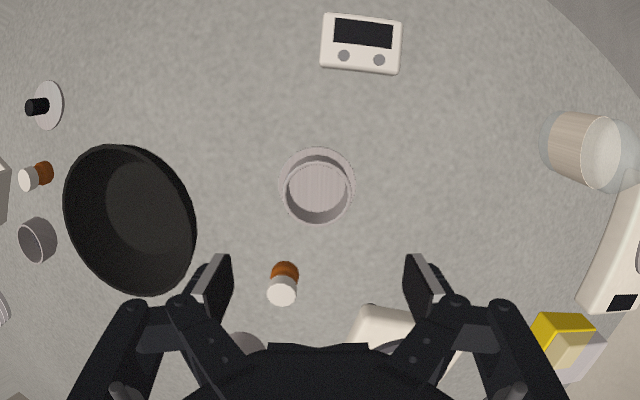

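Pan rim centre is near (318,191) in the wrist image, between the jaws. The amber jar at (284,285) is about 94 mm away along tool y, so it is clear. I'll check the offset from the wrist ray.

```bash
cat >> h.py <<'E'
from scipy.spatial.transform import Rotation as Ro
def wplane(npz,u,v,z):
    c=vision.camera_info('wrist'); a=np.load(npz); w=a['rot']; Rt=Ro.from_quat([w[1],w[2],w[3],w[0]]).as_matrix()
    H=np.array(c['hand_eye']); f=200/np.tan(np.radians(c['fov_y'])/2)
    x,y=u-c['cx'],v-c['cy']; r=np.hypot(x,y); th=r/f; k=np.sin(th)/max(r,1e-9)
    ray=Rt@H[:3,:3]@np.array([x*k,y*k,np.cos(th)]); C=Rt@H[:3,3]+a['pos']
    return C+ray*(z-C[2])/ray[2]
def wcircle(npz,pts,z):
    P=np.array([wplane(npz,u,v,z)[:2] for u,v in pts]); 
    A=np.c_[2*P,np.ones(len(P))]; s=np.linalg.lstsq(A,(P**2).sum(1),rcond=None)[0]
    return s[:2].round(1),np.sqrt(s[2]+s[0]**2+s[1]**2).round(1)
E
python3 - <<'E'
import cv2
a=cv2.imread('pics/w1.png'); cv2.imwrite('pics/w1c.png',cv2.resize(a[130:240,250:390],None,fx=5,fy=5,interpolation=cv2.INTER_CUBIC))
E
```

```text
(no output)
```

View pics/w1c.png

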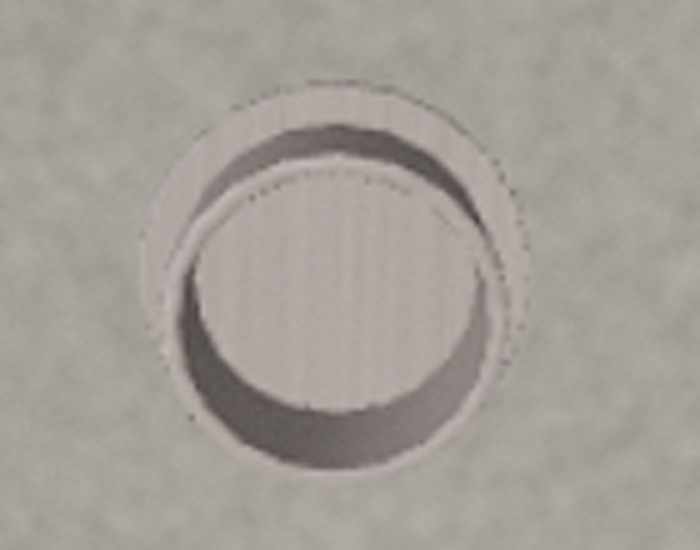

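Run:
```python
from h import *
q=lambda x,y:(250+x/5,130+y/5)
print(wcircle('pics/w1.npz',[q(165,315),q(508,315),q(338,478)],34), wplane('pics/w1.npz',*q(338,316),34))
```

```text
(array([ 666.3, -164.4]), np.float64(29.1)) [ 667.01967151 -164.36673088   34.        ]
```

Wrist gives (666,-164). I'll descend and close twice, 90° apart.

```bash
python3 -m pendant '[[[-1,0.002,0,-0.05,0],[-1,0.002,0,-0.09,0],[-1,0.002,0,-0.115,0],[-1,0.002,0,-0.136,0],[-1,0.002,0,-0.136,0],[-1,0.002,0,-0.136,0],[1,0.002,0,-0.136,0],[1,0.002,0,-0.136,0],[1,0.002,0,-0.136,0],[1,0.002,0,-0.136,0],[1,0.002,0,-0.136,0],[1,0.002,0,-0.136,0],[1,0.002,0,-0.136,0],[1,0.002,0,-0.136,0]]]' 20
python3 - <<'E'
from h import *
shot('wrist','w2');shot('scene','s2')
print(monitor.sense()['force'])
E
```

```text
time_s: 3.4
eef_pos: [667.3, -164.1, 7.2]
ee_rot: [-0.0, 0.829, -0.559, 0.001]
force: [-1.7, -0.5, 6.8]
grip_width: 0.707
[-1.13031128  1.42292756  6.72867624]
```

View pics/w2.png

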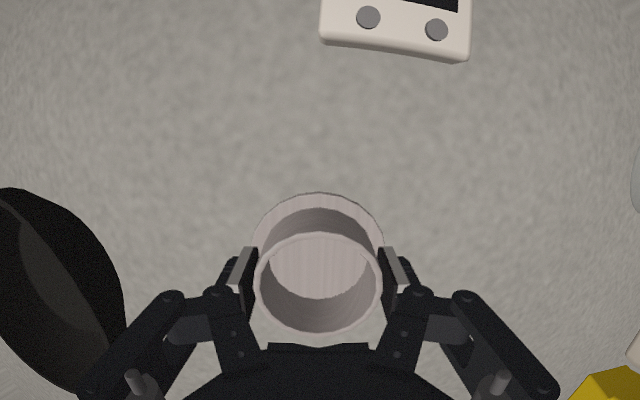

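View pics/s2.png

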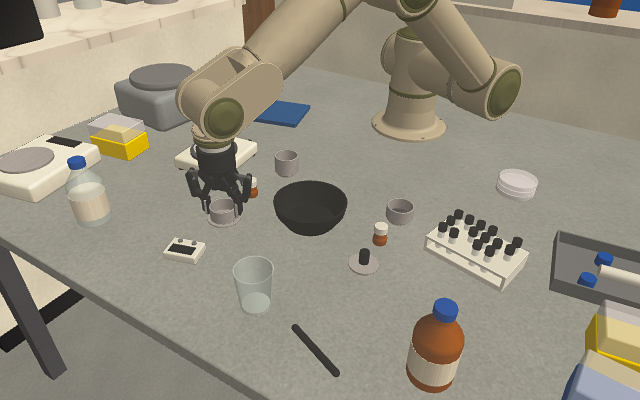

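The jaws are on the 60 mm wall (0.707 × 85 = 60 mm). The 7 N upward force suggests the tips touch the flange. I'll open, rise 5 mm, turn 90° and close again.

```bash
python3 -m pendant '[[[-1,0,0,0.0,0],[-1,0,0,0.0,0],[-1,0,0,0.005,0],[-1,0,0,0.005,0],[-1,0,0,0.005,0],[-1,0,0,0.005,90],[-1,0,0,0.005,90],[-1,0,0,0.005,90],[-1,0,0,0.005,90],[-1,0,0,0.005,90],[-1,0,0,0.005,90],[-1,0,0,0.005,90],[-1,0,0,0.005,90],[-1,0,0,0.005,90],[-1,0,0,0.005,90],[-1,0,0,0.005,90],[-1,0,0,0.005,90],[-1,0,0,0.005,90],[-1,0,0,0.005,90]]]' 20
python3 -m pendant '[[[1,0,0,0,0],[1,0,0,0,0],[1,0,0,0,0],[1,0,0,0,0],[1,0,0,0,0],[1,0,0,0,0],[1,0,0,0,0],[1,0,0,0,0],[1,0,0,0,0]]]' 30
```

```text
time_s: 5.4
eef_pos: [666.6, -163.8, 10.2]
ee_rot: [-0.0, 0.982, 0.19, -0.0]
force: [0.5, 0.2, 1.0]
grip_width: 1.005
time_s: 6.3
eef_pos: [666.7, -163.9, 10.5]
ee_rot: [0.0, 0.982, 0.191, 0.0]
force: [0.4, -1.1, 2.5]
grip_width: 0.675
```

```bash
python3 -m pendant '[[[1,0,0,0.02,0],[1,0,0,0.05,0],[1,0,0,0.09,0],[1,0,0,0.13,0],[1,0,0,0.13,0],[1,0,0,0.13,0]]]' 40
python3 - <<'E'
from h import *
shot('wrist','w3')
E
```

```text
time_s: 6.9
eef_pos: [666.5, -163.8, 140.3]
ee_rot: [0.0, 0.982, 0.191, 0.0]
force: [0.4, -0.8, -1.3]
grip_width: 0.672
```

View pics/w3.png

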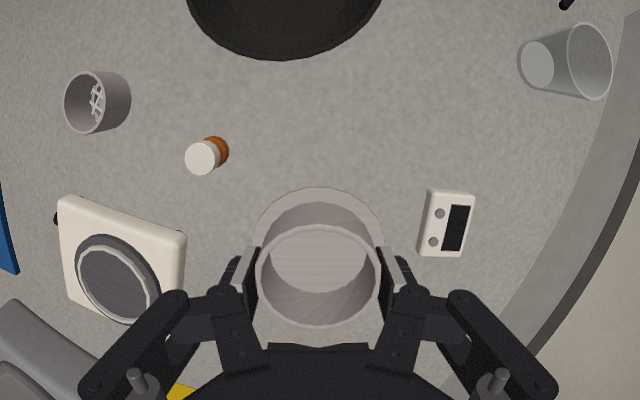

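The pan is held level and centred, and the wrist force shows its ~1 N weight. The cameras read about 2 mm short in x compared with the grasp, so the ring goes down as ≈(496,-341.5). I'll carry the pan over it.

```bash
python3 -m pendant '[[[1,-0.034,-0.035,0,0],[1,-0.068,-0.071,0,0],[1,-0.102,-0.106,0,0],[1,-0.136,-0.142,0,0],[1,-0.1705,-0.1775,0,0],[1,-0.1705,-0.1775,0,0],[1,-0.1705,-0.1775,-0.03,0],[1,-0.1705,-0.1775,-0.06,0],[1,-0.1705,-0.1775,-0.07,0],[1,-0.1705,-0.1775,-0.07,0],[1,-0.1705,-0.1775,-0.07,0]]]' 40
python3 - <<'E'
from h import *
shot('wrist','w4');shot('top','t4');shot('scene','s4')
E
```

```text
time_s: 8.05
eef_pos: [496.6, -341.4, 71.0]
ee_rot: [0.0, 0.982, 0.191, 0.0]
force: [-0.3, 0.4, -0.8]
grip_width: 0.675
```

View pics/w4.png

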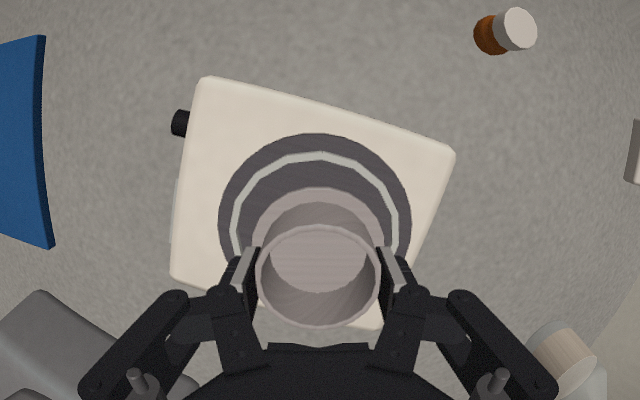

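View pics/s4.png

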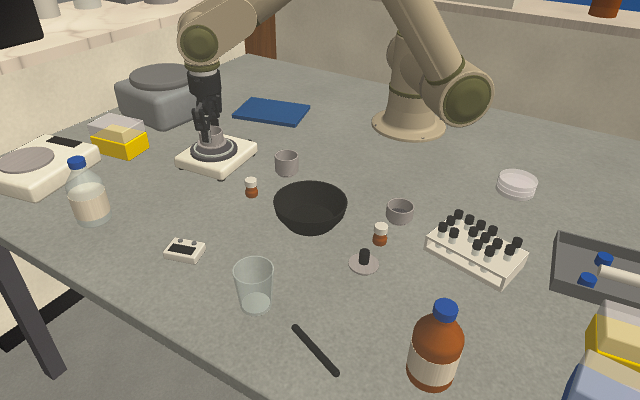

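The ring's outer edge shows around the pan at roughly (230,222), (399,222) and (318,152). I'll work out its centre.

Run:
```python
from h import *
a=np.load('pics/w4.npz')['p'].astype(int)
m=(a.min(-1)>165).astype(np.uint8)
pts=[]
for ang in np.radians(np.arange(185,356,10)):
    # from the outside of the dark plate inwards: first bright after dark
    g=[a[int(round(222+s*np.sin(ang))),int(round(315+s*np.cos(ang)))].mean() for s in np.arange(66,96,.5)]
    g=np.array(g); i=np.where(g>140)[0]
    if len(i):
        j=i[0]; k=j
        while k<len(g)-1 and g[k]>140:k+=1
        s=66+.25*(j+k); pts.append((315+s*np.cos(ang),222+s*np.sin(ang)))
pts=np.array(pts).round(1); print(pts.tolist()); print(wcircle('pics/w4.npz',pts,50))
```

```text
[[234.8, 215.0], [237.7, 201.3], [246.1, 189.9], [254.0, 179.3], [264.3, 171.3], [275.1, 165.1], [285.5, 158.8], [297.3, 155.8], [309.1, 154.3], [321.0, 153.8], [332.6, 156.3], [344.1, 159.7], [355.2, 164.7], [364.7, 172.3], [374.4, 180.4], [383.2, 190.2], [389.1, 202.1], [394.7, 215.0]]
(array([ 494.2, -340.4]), np.float64(47.7))
```

The circle fits well (r=47.7, nominal 48), giving a centre of (494.2,-340.4). I'll shift (-2,+1) mm, lower and release.

```bash
python3 -m pendant '[[[1,-0.002,0.001,0,0],[1,-0.002,0.001,-0.006,0],[1,-0.002,0.001,-0.010,0],[1,-0.002,0.001,-0.013,0],[1,-0.002,0.001,-0.015,0],[1,-0.002,0.001,-0.015,0],[1,-0.002,0.001,-0.0155,0],[1,-0.002,0.001,-0.0155,0]]]' 40
python3 -m pendant '[[[1,0,0,0,0]]]' 40
```

```text
time_s: 9.0
eef_pos: [494.1, -340.3, 55.5]
ee_rot: [0.0, 0.982, 0.191, -0.0]
force: [-2.4, 2.9, 6.6]
grip_width: 0.674
time_s: 9.1
eef_pos: [494.1, -340.3, 55.5]
ee_rot: [0.0, 0.982, 0.191, -0.0]
force: [-3.3, 3.0, 7.1]
grip_width: 0.675
```

The pan touched down with about 7 N at z=55.5. I'll release and rise.

```bash
python3 -m pendant '[[[-1,0,0,0,0],[-1,0,0,0,0],[-1,0,0,0,0],[-1,0,0,0,0],[-1,0,0,0.03,0],[-1,0,0,0.07,0],[-1,0,0,0.115,0],[-1,0,0,0.15,0],[-1,0,0,0.15,0],[-1,0,0,0.15,0]]]' 20
python3 - <<'E'
from h import *
shot('wrist','w5');shot('top','t5')
print(monitor.sense()['eef_pos'])
a=cv2.imread('pics/w5.png'); cv2.imwrite('pics/w5c.png',cv2.resize(a[100:280,220:420],None,fx=3.3,fy=3.3,interpolation=cv2.INTER_CUBIC))
E
```

```text
time_s: 10.1
eef_pos: [494.1, -340.3, 204.8]
ee_rot: [0.0, 0.982, 0.191, 0.0]
force: [0.1, -0.7, -0.3]
grip_width: 0.997
[ 493.66448583 -339.91618549  203.21976146]
```

View pics/w5c.png

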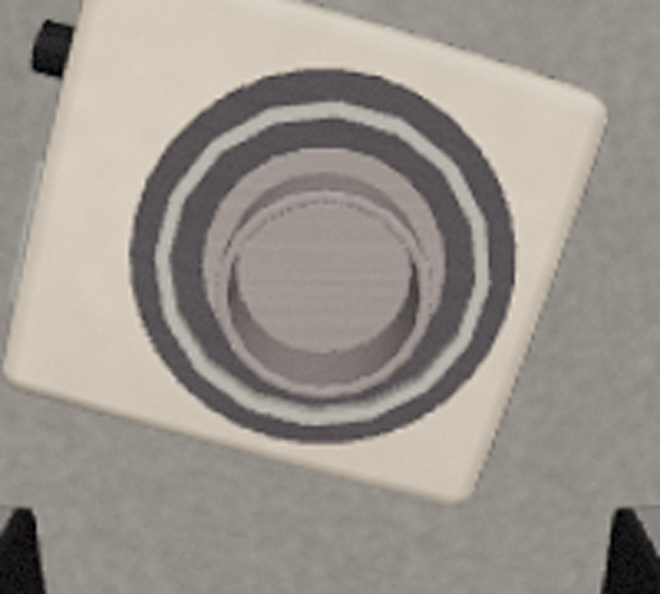

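The pan stands level and concentric in the ring (ring centre ~(322,260), flange centre ~(324,268) in the crop). Next is the fine sieve.

```bash
python3 -m pendant '[[[-1,-0.032,0.503,0,0],[-1,-0.032,0.503,0,0],[-1,-0.032,0.503,0,0],[-1,-0.032,0.503,0,0],[-1,-0.032,0.503,0,0],[-1,-0.032,0.503,0,0],[-1,-0.032,0.503,0,0],[-1,-0.032,0.503,0,0],[-1,-0.032,0.503,0,0],[-1,-0.032,0.503,0,0],[-1,-0.032,0.503,0,0],[-1,-0.032,0.503,-0.03,0],[-1,-0.032,0.503,-0.065,0],[-1,-0.032,0.503,-0.065,0],[-1,-0.032,0.503,-0.065,0],[-1,-0.032,0.503,-0.065,0]]]' 20
python3 - <<'E'
from h import *
shot('wrist','w6')
a=cv2.imread('pics/w6.png'); cv2.imwrite('pics/w6c.png',cv2.resize(a[100:260,220:420],None,fx=4,fy=3.5,interpolation=cv2.INTER_CUBIC))
E
```

```text
time_s: 11.8
eef_pos: [462.9, 162.5, 141.2]
ee_rot: [0.0, 0.982, 0.191, 0.001]
force: [-0.8, 0.0, -0.0]
grip_width: 0.997
```

View pics/w6.png

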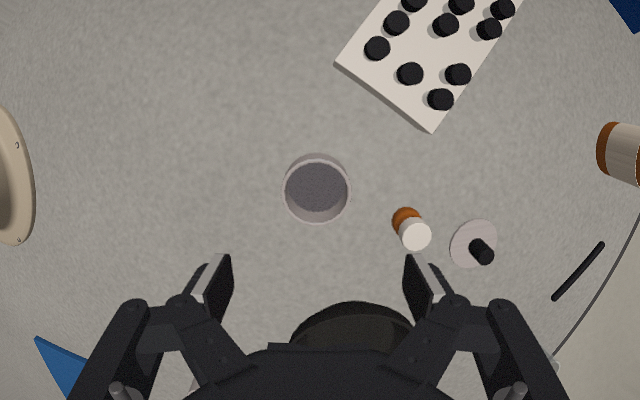

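View pics/w6c.png

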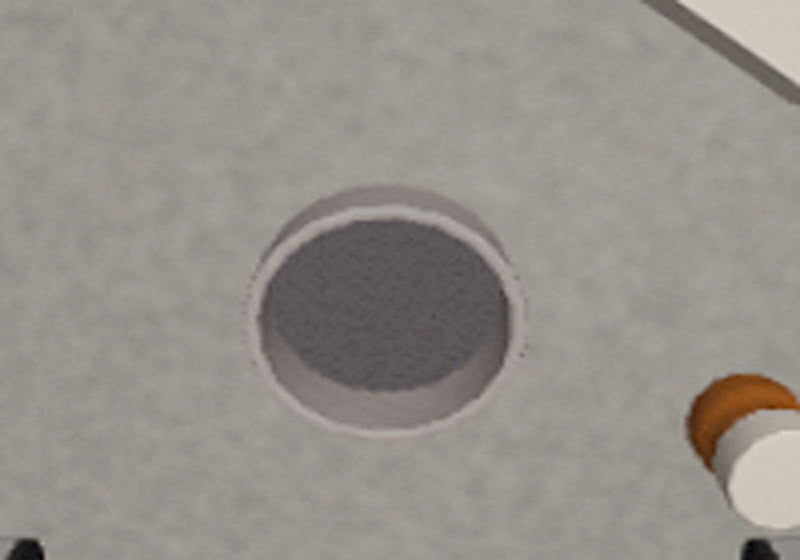

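Fine sieve rim is centred near (316,191), with the jar at (415,235) to its right.

Run:
```python
from h import *
q=lambda x,y:(220+x/4,100+y/3.5)
print(wcircle('pics/w6.npz',[q(249,320),q(523,320),q(385,438),q(385,204)],38))
```

```text
(array([461.3, 164.9]), np.float64(28.8))
```

```bash
python3 -m pendant '[[[-1,-0.001,0.002,-0.05,0],[-1,-0.001,0.002,-0.09,0],[-1,-0.001,0.002,-0.12,0],[-1,-0.001,0.002,-0.126,0],[-1,-0.001,0.002,-0.126,0],[-1,-0.001,0.002,-0.126,0],[1,-0.001,0.002,-0.126,0],[1,-0.001,0.002,-0.126,0],[1,-0.001,0.002,-0.126,0],[1,-0.001,0.002,-0.126,0],[1,-0.001,0.002,-0.126,0],[1,-0.001,0.002,-0.126,0],[1,-0.001,0.002,-0.126,0],[1,-0.001,0.002,-0.126,0]]]' 20
python3 -m pendant '[[[-1,0,0,0,0],[-1,0,0,0,0],[-1,0,0,0,0],[-1,0,0,0,0],[-1,0,0,0,-90],[-1,0,0,0,-90],[-1,0,0,0,-90],[-1,0,0,0,-90],[-1,0,0,0,-90],[-1,0,0,0,-90],[-1,0,0,0,-90],[-1,0,0,0,-90],[-1,0,0,0,-90],[-1,0,0,0,-90],[-1,0,0,0,-90],[-1,0,0,0,-90],[-1,0,0,0,-90]]]' 20
python3 -m pendant '[[[1,0,0,0,0],[1,0,0,0,0],[1,0,0,0,0],[1,0,0,0,0],[1,0,0,0,0],[1,0,0,0,0],[1,0,0,0,0],[1,0,0,0,0],[1,0,0,0,0]]]' 30
```

```text
time_s: 13.25
eef_pos: [461.9, 164.8, 15.2]
ee_rot: [0.0, 0.982, 0.191, 0.001]
force: [-1.5, 0.6, 8.8]
grip_width: 0.7
time_s: 14.95
eef_pos: [461.0, 164.7, 13.7]
ee_rot: [0.0, 0.83, -0.558, -0.0]
force: [-0.4, 0.7, -0.3]
grip_width: 0.999
time_s: 15.85
eef_pos: [461.2, 164.7, 14.1]
ee_rot: [-0.0, 0.829, -0.559, 0.0]
force: [-0.8, 0.6, 4.9]
grip_width: 0.687
```

Grasped. Summing the commanded rows, the stack axis is Δ(+33,-505) mm from here. I'll lift and carry it back.

```bash
python3 -m pendant '[[[1,0,0,0.03,0],[1,0,0,0.08,0],[1,0,0,0.13,0],[1,0,0,0.16,0],[1,0.033,-0.505,0.16,0],[1,0.033,-0.505,0.16,0],[1,0.033,-0.505,0.16,0],[1,0.033,-0.505,0.16,0],[1,0.033,-0.505,0.16,0],[1,0.033,-0.505,0.16,0],[1,0.033,-0.505,0.16,0],[1,0.033,-0.505,0.16,0],[1,0.033,-0.505,0.16,0],[1,0.033,-0.505,0.16,0],[1,0.033,-0.505,0.16,0],[1,0.033,-0.505,0.16,0],[1,0.033,-0.505,0.12,0],[1,0.033,-0.505,0.09,0],[1,0.033,-0.505,0.09,0],[1,0.033,-0.505,0.09,0]]]' 40
python3 - <<'E'
from h import *
shot('wrist','w7');shot('scene','s7')
a=cv2.imread('pics/s7.png'); cv2.imwrite('pics/s7c.png',cv2.resize(a[90:190,160:270],None,fx=5,fy=5,interpolation=cv2.INTER_CUBIC))
E
```

```text
time_s: 17.85
eef_pos: [494.6, -339.4, 104.9]
ee_rot: [-0.0, 0.829, -0.559, 0.0]
force: [0.4, 1.1, 0.4]
grip_width: 0.678
```

View pics/w7.png

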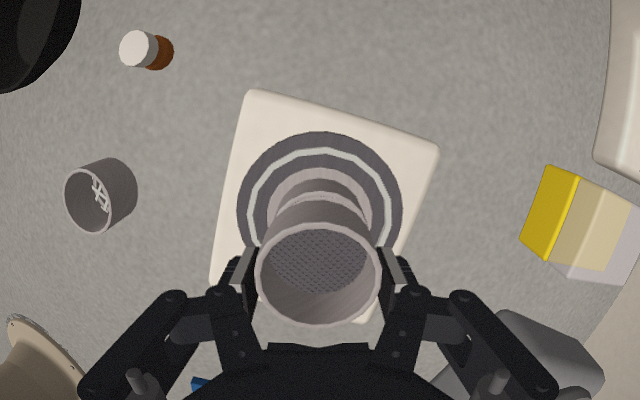

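View pics/s7c.png

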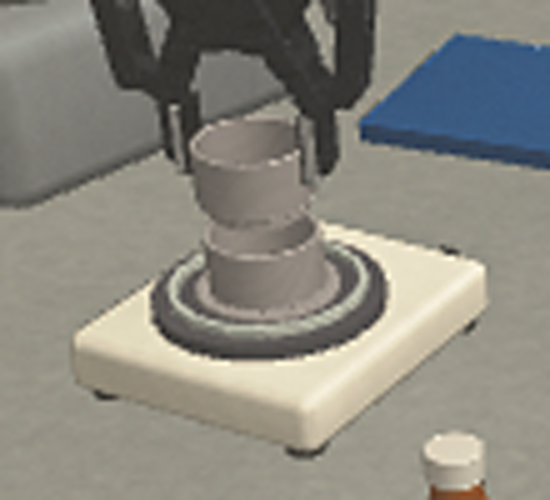

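The sieve hangs level directly above the pan. I'll lower it slowly and watch force and height.

```bash
python3 -m pendant '[[[1,0,0,-0.005,0],[1,0,0,-0.009,0],[1,0,0,-0.012,0],[1,0,0,-0.014,0],[1,0,0,-0.014,0]]]' 40
python3 -m pendant '[[[1,0,0,-0.002,0],[1,0,0,-0.004,0],[1,0,0,-0.005,0],[1,0,0,-0.005,0],[1,0,0,-0.005,0]]]' 40
```

```text
time_s: 18.45
eef_pos: [494.0, -340.2, 89.5]
ee_rot: [-0.0, 0.829, -0.559, -0.0]
force: [-0.2, -0.9, -1.1]
grip_width: 0.682
time_s: 18.95
eef_pos: [494.1, -340.4, 85.3]
ee_rot: [0.0, 0.829, -0.559, 0.0]
force: [-3.1, 1.9, 5.8]
grip_width: 0.677
```

Contact came at 85.3 mm against about 85 expected for seated, so it's home. I'll release and check.

```bash
python3 -m pendant '[[[-1,0,0,0,0],[-1,0,0,0,0],[-1,0,0,0,0],[-1,0,0,0,0],[-1,0,0,0.03,0],[-1,0,0,0.07,0],[-1,0,0,0.1,0],[-1,0,0,0.12,0],[-1,0,0,0.12,0],[-1,0,0,0.12,0]]]' 20
python3 - <<'E'
from h import *
shot('wrist','w8');shot('scene','s8')
a=cv2.imread('pics/s8.png')[100:190,160:270]; b=cv2.imread('pics/w8.png')[90:290,200:440]
b=cv2.resize(b,None,fx=2,fy=2);a=cv2.resize(a,(int(110*400/90*.65),int(400*.65)))
c=np.zeros((400,480+a.shape[1],3),np.uint8);c[:400,:480]=b;c[:a.shape[0],480:]=a
cv2.imwrite('pics/c8.png',c)
E
```

```text
time_s: 19.95
eef_pos: [493.9, -340.2, 203.9]
ee_rot: [-0.0, 0.829, -0.559, -0.0]
force: [0.1, 0.3, -0.8]
grip_width: 0.996
```

View pics/c8.png

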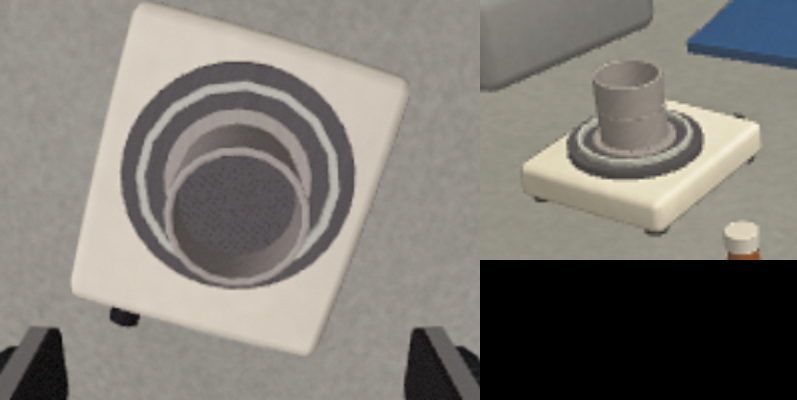

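The fine sieve is seated flush, with a tight level seam in the scene view. Next is the coarse sieve.

```bash
python3 -m pendant '[[[-1,-0.0595,0.1835,0,0],[-1,-0.0595,0.1835,0,0],[-1,-0.0595,0.1835,0,0],[-1,-0.0595,0.1835,0,0],[-1,-0.0595,0.1835,-0.02,0],[-1,-0.0595,0.1835,-0.055,0],[-1,-0.0595,0.1835,-0.055,0],[-1,-0.0595,0.1835,-0.055,0],[-1,-0.0595,0.1835,-0.055,0]]]' 20
python3 - <<'E'
from h import *
shot('wrist','w9')
a=cv2.imread('pics/w9.png'); cv2.imwrite('pics/w9c.png',cv2.resize(a[100:260,220:420],None,fx=4,fy=3.5,interpolation=cv2.INTER_CUBIC))
E
```

```text
time_s: 20.95
eef_pos: [435.1, -157.3, 150.9]
ee_rot: [-0.0, 0.829, -0.559, 0.001]
force: [0.0, -0.3, -0.1]
grip_width: 0.999
```

View pics/w9c.png

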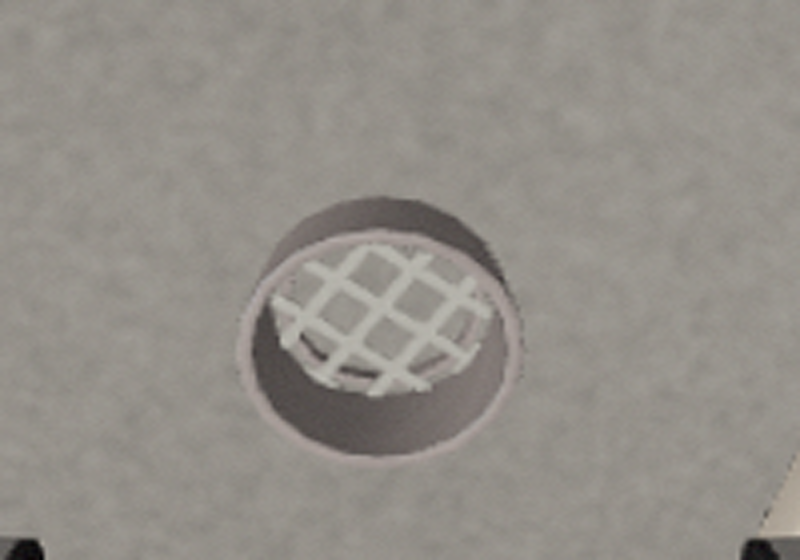

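The coarse sieve's rim spans x 238–522 and y 229–467 in the crop. Converting to a position:

Run:
```python
from h import *
q=lambda x,y:(220+x/4,100+y/3.5)
print(wcircle('pics/w9.npz',[q(238,348),q(522,348),q(380,467),q(380,229)],52))
```

```text
(array([ 433.6, -156.9]), np.float64(29.4))
```

```bash
python3 -m pendant '[[[-1,-0.001,0,-0.05,0],[-1,-0.001,0,-0.09,0],[-1,-0.001,0,-0.12,0],[-1,-0.001,0,-0.126,0],[-1,-0.001,0,-0.126,0],[-1,-0.001,0,-0.126,0],[1,-0.001,0,-0.126,0],[1,-0.001,0,-0.126,0],[1,-0.001,0,-0.126,0],[1,-0.001,0,-0.126,0],[1,-0.001,0,-0.126,0],[1,-0.001,0,-0.126,0],[1,-0.001,0,-0.126,0],[1,-0.001,0,-0.126,0]]]' 20
python3 -m pendant '[[[-1,0,0,0,0],[-1,0,0,0,0],[-1,0,0,0,0],[-1,0,0,0,0],[-1,0,0,0,90],[-1,0,0,0,90],[-1,0,0,0,90],[-1,0,0,0,90],[-1,0,0,0,90],[-1,0,0,0,90],[-1,0,0,0,90],[-1,0,0,0,90],[-1,0,0,0,90],[-1,0,0,0,90],[-1,0,0,0,90],[-1,0,0,0,90],[-1,0,0,0,90]]]' 20
python3 -m pendant '[[[1,0,0,0,0],[1,0,0,0,0],[1,0,0,0,0],[1,0,0,0,0],[1,0,0,0,0],[1,0,0,0,0],[1,0,0,0,0],[1,0,0,0,0],[1,0,0,0,0]]]' 30
```

```text
time_s: 22.4
eef_pos: [434.2, -157.2, 25.2]
ee_rot: [0.0, 0.829, -0.559, 0.001]
force: [-1.9, 1.8, 10.0]
grip_width: 0.706
time_s: 24.1
eef_pos: [433.5, -156.8, 23.8]
ee_rot: [-0.0, 0.982, 0.19, -0.0]
force: [-0.3, 0.3, -0.2]
grip_width: 0.994
time_s: 25.0
eef_pos: [433.7, -156.9, 23.9]
ee_rot: [0.0, 0.982, 0.191, 0.0]
force: [0.2, 0.6, 3.5]
grip_width: 0.675
```

```bash
python3 -m pendant '[[[1,0,0,0.03,0],[1,0,0,0.08,0],[1,0,0,0.13,0],[1,0,0,0.16,0],[1,0.0605,-0.1835,0.16,0],[1,0.0605,-0.1835,0.16,0],[1,0.0605,-0.1835,0.16,0],[1,0.0605,-0.1835,0.16,0],[1,0.0605,-0.1835,0.16,0],[1,0.0605,-0.1835,0.16,0],[1,0.0605,-0.1835,0.13,0],[1,0.0605,-0.1835,0.12,0],[1,0.0605,-0.1835,0.12,0],[1,0.0605,-0.1835,0.12,0]]]' 40
python3 - <<'E'
from h import *
shot('wrist','w10');shot('scene','s10')
a=cv2.imread('pics/s10.png')[70:190,150:280]; b=cv2.imread('pics/w10.png')[90:330,200:440]
b=cv2.resize(b,None,fx=1.7,fy=1.7);a=cv2.resize(a,None,fx=2.9,fy=2.9)
c=np.zeros((408,408+a.shape[1],3),np.uint8);c[:408,:408]=b;c[:a.shape[0],408:]=a
cv2.imwrite('pics/c10.png',c)
E
```

```text
time_s: 26.4
eef_pos: [494.3, -340.0, 144.7]
ee_rot: [0.0, 0.982, 0.191, 0.0]
force: [0.2, -0.1, -0.1]
grip_width: 0.673
```

View pics/c10.png

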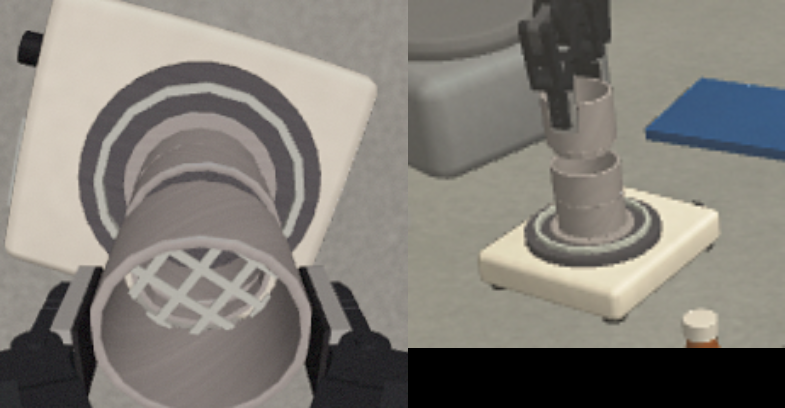

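The coarse sieve is level over the fine sieve. Lowering it 19 mm.

```bash
python3 -m pendant '[[[1,0,0,-0.005,0],[1,0,0,-0.009,0],[1,0,0,-0.012,0],[1,0,0,-0.014,0],[1,0,0,-0.014,0]]]' 40
python3 -m pendant '[[[1,0,0,-0.002,0],[1,0,0,-0.004,0],[1,0,0,-0.005,0],[1,0,0,-0.005,0],[1,0,0,-0.005,0]]]' 40
```

```text
time_s: 27.0
eef_pos: [494.0, -340.2, 129.4]
ee_rot: [-0.0, 0.982, 0.191, -0.0]
force: [0.6, -0.5, -0.6]
grip_width: 0.674
time_s: 27.5
eef_pos: [494.1, -340.3, 125.0]
ee_rot: [0.0, 0.982, 0.191, 0.0]
force: [-0.7, 1.7, 1.9]
grip_width: 0.677
```

```bash
python3 -m pendant '[[[1,0,0,-0.001,0],[1,0,0,-0.001,0],[1,0,0,-0.001,0]]]' 40
python3 -m pendant '[[[-1,0,0,0,0],[-1,0,0,0,0],[-1,0,0,0,0],[-1,0,0,0,0],[-1,0,0,0.03,0],[-1,0,0,0.07,0],[-1,0,0,0.1,0],[-1,0,0,0.12,0],[-1,0,0,0.12,0],[-1,0,0,0.12,0]]]' 20
python3 - <<'E'
from h import *
shot('wrist','w11');shot('scene','s11')
a=cv2.imread('pics/s11.png')[70:190,150:280]; b=cv2.imread('pics/w11.png')[90:330,200:440]
b=cv2.resize(b,None,fx=1.7,fy=1.7);a=cv2.resize(a,None,fx=2.9,fy=2.9)
c=np.zeros((408,408+a.shape[1],3),np.uint8);c[:408,:408]=b;c[:a.shape[0],408:]=a
cv2.imwrite('pics/c11.png',c)
E
```

```text
time_s: 27.8
eef_pos: [494.1, -340.4, 125.0]
ee_rot: [0.0, 0.982, 0.191, 0.0]
force: [-3.0, 1.5, 9.3]
grip_width: 0.674
time_s: 28.8
eef_pos: [493.9, -340.1, 242.9]
ee_rot: [-0.0, 0.982, 0.191, -0.0]
force: [-0.2, 0.1, -1.2]
grip_width: 0.997
```

View pics/c11.png

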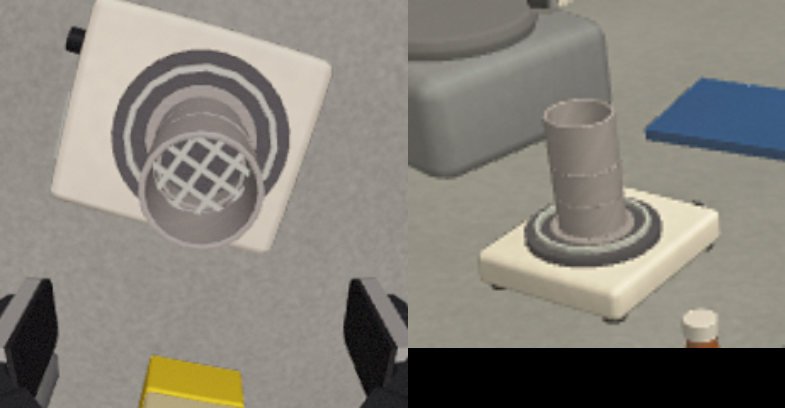

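The three pieces are stacked with tight level seams; the lean in the image matches lens perspective. Next is the lid.

```bash
python3 -m pendant '[[[-1,0.15,0.507,0,0],[-1,0.15,0.507,0,0],[-1,0.15,0.507,0,0],[-1,0.15,0.507,0,0],[-1,0.15,0.507,0,0],[-1,0.15,0.507,0,0],[-1,0.15,0.507,0,0],[-1,0.15,0.507,0,0],[-1,0.15,0.507,0,0],[-1,0.15,0.507,0,0],[-1,0.15,0.507,0,0],[-1,0.15,0.507,-0.03,0],[-1,0.15,0.507,-0.07,0],[-1,0.15,0.507,-0.104,0],[-1,0.15,0.507,-0.104,0],[-1,0.15,0.507,-0.104,0],[-1,0.15,0.507,-0.104,0]]]' 20
python3 - <<'E'
from h import *
shot('wrist','w12')
a=cv2.imread('pics/w12.png'); cv2.imwrite('pics/w12c.png',cv2.resize(a[100:260,220:420],None,fx=4,fy=3.5,interpolation=cv2.INTER_CUBIC))
E
```

```text
time_s: 30.6
eef_pos: [645.0, 166.7, 142.0]
ee_rot: [0.0, 0.982, 0.191, 0.002]
force: [-0.5, -0.7, -0.4]
grip_width: 1.001
```

View pics/w12c.png

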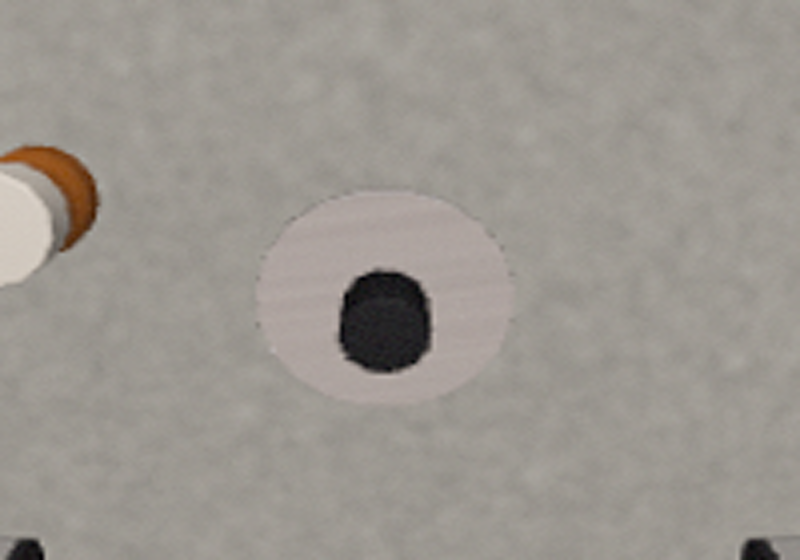

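Run:
```python
from h import *
q=lambda x,y:(220+x/4,100+y/3.5)
print(wcircle('pics/w12.npz',[q(257,298),q(515,298),q(386,405),q(386,190)],12),wplane('pics/w12.npz',*q(385,335),42))
```

```text
(array([644.1, 167.6]), np.float64(29.4)) [643.90455746 167.69749254  42.        ]
```

```bash
python3 -m pendant '[[[-0.2,0,0.001,-0.04,0],[-0.2,0,0.001,-0.075,0],[-0.2,0,0.001,-0.1,0],[-0.2,0,0.001,-0.114,0],[-0.2,0,0.001,-0.114,0],[-0.2,0,0.001,-0.114,0],[1,0,0.001,-0.114,0],[1,0,0.001,-0.114,0],[1,0,0.001,-0.114,0],[1,0,0.001,-0.114,0],[1,0,0.001,-0.114,0],[1,0,0.001,-0.114,0],[1,0,0.001,-0.114,0],[1,0,0.001,-0.114,0]]]' 20
python3 - <<'E'
from h import *
shot('wrist','w13');shot('scene','s13')
a=cv2.imread('pics/s13.png')[180:300,300:430]; b=cv2.imread('pics/w13.png')[90:330,200:440]
b=cv2.resize(b,None,fx=1.7,fy=1.7);a=cv2.resize(a,None,fx=2.9,fy=2.9)
c=np.zeros((408,408+a.shape[1],3),np.uint8);c[:408,:408]=b;c[:a.shape[0],408:]=a
cv2.imwrite('pics/c13.png',c)
E
```

```text
time_s: 32.05
eef_pos: [644.7, 167.8, 27.2]
ee_rot: [0.0, 0.982, 0.191, 0.001]
force: [-1.9, 1.1, 6.5]
grip_width: 0.221
```

View pics/c13.png

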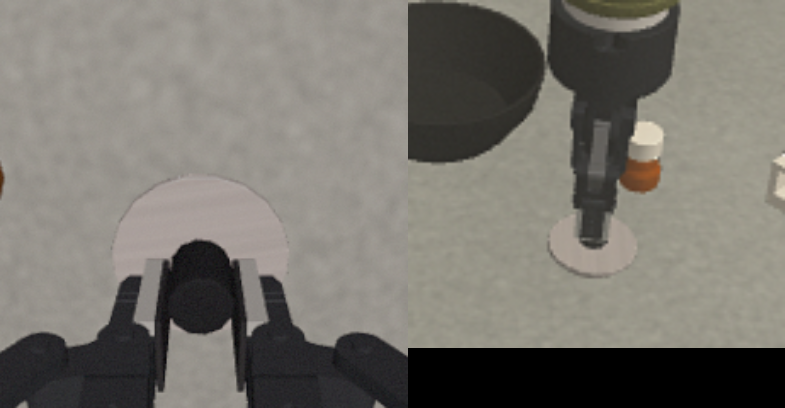

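The knob is between the pads, the lid lies flat and the jar is undisturbed. Now the second, perpendicular closure.

```bash
python3 -m pendant '[[[-0.2,0,0,0,0],[-0.2,0,0,0,0],[-0.2,0,0,0,0],[-0.2,0,0,0,-90],[-0.2,0,0,0,-90],[-0.2,0,0,0,-90],[-0.2,0,0,0,-90],[-0.2,0,0,0,-90],[-0.2,0,0,0,-90],[-0.2,0,0,0,-90],[-0.2,0,0,0,-90],[-0.2,0,0,0,-90],[-0.2,0,0,0,-90],[-0.2,0,0,0,-90],[-0.2,0,0,0,-90],[-0.2,0,0,0,-90]]]' 20
python3 -m pendant '[[[1,0,0,0,0],[1,0,0,0,0],[1,0,0,0,0],[1,0,0,0,0],[1,0,0,0,0],[1,0,0,0,0],[1,0,0,0,0],[1,0,0,0,0],[1,0,0,0,0]]]' 30
python3 -m pendant '[[[1,0,0,0.03,0],[1,0,0,0.07,0],[1,0,0,0.11,0],[1,0,0,0.15,0],[1,0,0,0.19,0],[1,0,0,0.19,0],[1,0,0,0.19,0]]]' 40
python3 - <<'E'
from h import *
shot('wrist','w14')
E
```

```text
time_s: 33.75
eef_pos: [644.0, 167.7, 25.7]
ee_rot: [0.0, 0.83, -0.558, -0.0]
force: [-0.1, -0.0, -0.1]
grip_width: 0.6
time_s: 34.65
eef_pos: [644.1, 167.7, 25.9]
ee_rot: [-0.0, 0.829, -0.559, 0.0]
force: [-0.5, -0.4, 1.5]
grip_width: 0.217
time_s: 35.35
eef_pos: [644.1, 167.7, 216.0]
ee_rot: [-0.0, 0.829, -0.559, 0.0]
force: [0.5, -0.3, -1.2]
grip_width: 0.21
```

View pics/w14.png

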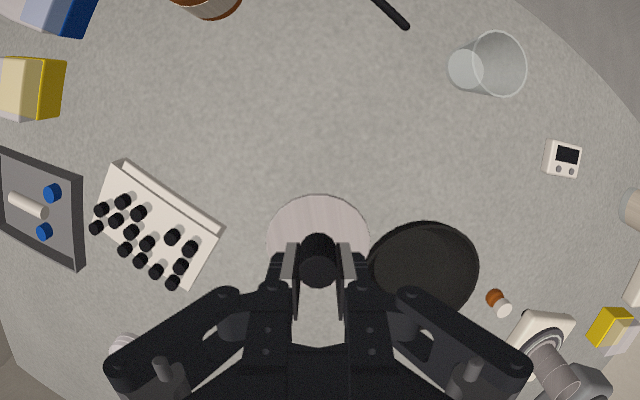

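The lid is held level (disc centre ~(318,240)). I'll carry it over the stack.

```bash
python3 -m pendant '[[[1,-0.15,-0.508,0,0],[1,-0.15,-0.508,0,0],[1,-0.15,-0.508,0,0],[1,-0.15,-0.508,0,0],[1,-0.15,-0.508,0,0],[1,-0.15,-0.508,0,0],[1,-0.15,-0.508,0,0],[1,-0.15,-0.508,0,0],[1,-0.15,-0.508,0,0],[1,-0.15,-0.508,0,0],[1,-0.15,-0.508,0,0],[1,-0.15,-0.508,0,0],[1,-0.15,-0.508,0,0],[1,-0.15,-0.508,-0.015,0],[1,-0.15,-0.508,-0.026,0],[1,-0.15,-0.508,-0.026,0],[1,-0.15,-0.508,-0.026,0]]]' 40
python3 - <<'E'
from h import *
shot('wrist','w15');shot('scene','s15')
a=cv2.imread('pics/s15.png')[70:190,150:280]; b=cv2.imread('pics/w15.png')[90:330,200:440]
b=cv2.resize(b,None,fx=1.7,fy=1.7);a=cv2.resize(a,None,fx=2.9,fy=2.9)
c=np.zeros((408,408+a.shape[1],3),np.uint8);c[:408,:408]=b;c[:a.shape[0],408:]=a
cv2.imwrite('pics/c15.png',c)
E
```

```text
time_s: 37.1
eef_pos: [494.3, -339.7, 189.7]
ee_rot: [-0.0, 0.829, -0.559, -0.0]
force: [0.3, 0.4, -0.5]
grip_width: 0.212
```

View pics/c15.png

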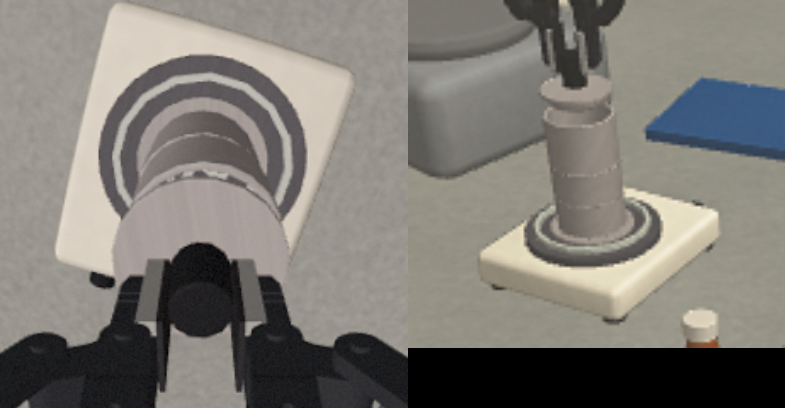

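The lid is aligned over the stack, so I'm lowering from 189.8 to about 170.8.

```bash
python3 -m pendant '[[[1,0,0,-0.005,0],[1,0,0,-0.009,0],[1,0,0,-0.012,0],[1,0,0,-0.014,0],[1,0,0,-0.014,0]]]' 40
python3 -m pendant '[[[1,0,0,-0.002,0],[1,0,0,-0.004,0],[1,0,0,-0.0055,0],[1,0,0,-0.0055,0],[1,0,0,-0.0055,0]]]' 40
```

```text
time_s: 37.7
eef_pos: [494.0, -340.2, 175.4]
ee_rot: [-0.0, 0.829, -0.559, -0.0]
force: [-0.8, 0.4, -0.2]
grip_width: 0.214
time_s: 38.2
eef_pos: [494.2, -340.4, 170.8]
ee_rot: [0.0, 0.829, -0.559, 0.0]
force: [-1.0, 1.3, 4.9]
grip_width: 0.216
```

```bash
python3 -m pendant '[[[-0.2,0,0,0,0],[-0.2,0,0,0,0],[-0.2,0,0,0,0],[-0.2,0,0,0,0],[-0.2,0,0,0.03,0],[-0.2,0,0,0.07,0],[-0.2,0,0,0.1,0],[-0.2,0,0,0.12,0],[-0.2,-0.03,0.1,0.12,0],[-0.2,-0.06,0.2,0.12,0],[-0.2,-0.06,0.2,0.12,0],[-0.2,-0.06,0.2,0.12,0],[-0.2,-0.06,0.2,0.12,0],[-0.2,-0.06,0.2,0.12,0]]]' 20
python3 - <<'E'
from fit import *
shot('top','t16');p,d=shot('scene','s16')
for n,f in (('top','t16'),('scene','s16')):
  z=np.load(f'pics/{f}.npz')['d']; v,u=np.mgrid[:400,:640]; W=world(n,u,v,z)
  m=(np.hypot(W[...,0]-494,W[...,1]+340)<45)&(z>0)
  w=W[m&(W[...,2]>150)]; print(n,'knob top',np.percentile(w[:,2],95).round(1)); 
  e=W[m&(W[...,2]>152)&(W[...,2]<163)]; print('lid disc',np.median(e,0).round(1))
  for k in('jarL','jarR'): print(k,*rim(n,f'pics/{f}.npz',k))
a=cv2.imread('pics/s16.png')[70:190,150:280]; b=cv2.imread('pics/t16.png')[100:300,200:560]
a=cv2.resize(a,None,fx=3,fy=3);c=np.zeros((360,390+400,3),np.uint8);c[:,:390]=a;b=cv2.resize(b,(400,222));c[:222,390:]=b
cv2.imwrite('pics/c16.png',c)
E
```

```text
time_s: 39.6
eef_pos: [434.0, -139.4, 290.9]
ee_rot: [-0.0, 0.83, -0.558, 0.001]
force: [0.6, 0.2, 0.4]
grip_width: 0.6
top knob top 187.8
lid disc [ 501.8 -341.8  157.3]
jarL 157 [555.8 160.1  44.8] [556.6 159.8]
jarR 151 [ 561.7 -168.6   45. ] [ 561.9 -169.2]
scene knob top 186.4
lid disc [ 503.5 -334.6  156.5]
jarL 107 [560.7 162.3  44.4] [558.2 161.3]
jarR 77 [ 565.8 -166.2   44.2] [ 565.7 -167.2]
```

View pics/c16.png

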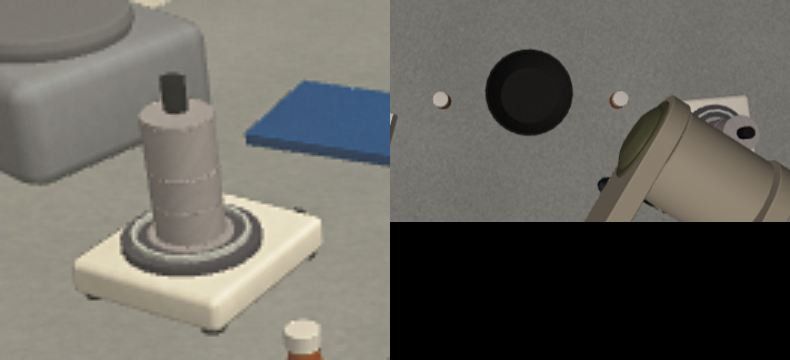

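Lid disc top is at 157 mm (157 expected), knob top at 187 mm (187 expected), and both jars are where they started. The arm is clear, so I'm handing in.

```bash
python3 -c "
from rig import order; print(order.finish_job())"
```

```text
the job is handed in; nothing more can be done
None
```

The stack is built on the shaker and the job was handed in at about 40 s of the 120 s allowed; no verdict was reported. I placed the pan in the ring, then the fine sieve, coarse sieve and lid. Each piece was gripped in two perpendicular directions first, to centre it, then lowered onto the same axis until light contact (5–9 N).

**Last checks**
- **Heights:** each piece touched down within about 0.5 mm of its seated height. The lid's disc top measured 156.5–157.3 mm (157 expected) and its knob top 186.4–187.8 mm (187 expected).
- **Stack:** the scene image shows it upright with tight, level seams and the gripper clear of it.
- **Jars:** both stand upright within about 1 mm of where they started.

**Disagreements**
- **Cameras:** the top and scene views differed by 2–5 mm in x, so I corrected positions with the wrist camera and the grasps.
- **Lid position:** the median of the last lid-disc points was several mm off the stack axis. The knob and the arm hid part of the disc, so I relied on heights, force and the image for the lid's sideways fit.

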